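Start the drying timers in turn

TASK

Start the three drying timers in turn: with a fingertip, gently tap the round key on top of the blue timer well down, where it stays, then the yellow one, then the green one. Leave the timers standing where they are, without lifting or shoving them, do not touch the red timer, and do not disturb the pots, clay and tools around them.

Things in the scene. Friction and masses are not known exactly. Their poses are not given: they have to be found in the camera images.
- timer_blue: blue studio timer (first): a loose white round puck with a blue band, 66 mm across, 30 mm tall, 0.17 to 0.33 kg, standing flat on the table with a round blue key on top; origin at the centre of its underside, z up
- key_blue_top (a point): centre of the flat top face of the blue key (44 mm across, flat edge to edge, with a springy pad that gives 1 mm for each 3 N and comes back); 48 mm above the table when up (it may start up to 1 mm lower), 40 mm when fully down; the key goes straight down
- key_blue (a joint): how far the key is pressed, m: 0 up, 0.008 at its stop. It takes 2.5 N at first to about 3.5 N at the stop, does not spring back (it stays where it is left), and counts as down past 0.004. The timer is damaged above 30 N
- timer_yellow: yellow studio timer (second): a loose white round puck with a yellow band, 66 mm across, 30 mm tall, 0.17 to 0.33 kg, standing flat on the table with a round yellow key on top; origin at the centre of its underside, z up
- key_yellow_top (a point): centre of the flat top face of the yellow key (44 mm across, flat edge to edge, with a springy pad that gives 1 mm for each 3 N and comes back); 48 mm above the table when up (it may start up to 1 mm lower), 40 mm when fully down; the key goes straight down
- key_yellow (a joint): how far the key is pressed, m: 0 up, 0.008 at its stop. It takes 2.5 N at first to about 3.5 N at the stop, does not spring back (it stays where it is left), and counts as down past 0.004. The timer is damaged above 30 N
- timer_green: green studio timer (third): a loose white round puck with a green band, 66 mm across, 30 mm tall, 0.17 to 0.33 kg, standing flat on the table with a round green key on top; origin at the centre of its underside, z up
- key_green_top (a point): centre of the flat top face of the green key (44 mm across, flat edge to edge, with a springy pad that gives 1 mm for each 3 N and comes back); 48 mm above the table when up (it may start up to 1 mm lower), 40 mm when fully down; the key goes straight down
- key_green (a joint): how far the key is pressed, m: 0 up, 0.008 at its stop. It takes 2.5 N at first to about 3.5 N at the stop, does not spring back (it stays where it is left), and counts as down past 0.004. The timer is damaged above 30 N
- timer_red: red studio timer (not to be touched): a loose white round puck with a red band, 66 mm across, 30 mm tall, 0.17 to 0.33 kg, standing flat on the table with a round red key on top; origin at the centre of its underside, z up
- key_red_top (a point): centre of the flat top face of the red key (44 mm across, flat edge to edge, with a springy pad that gives 1 mm for each 3 N and comes back); 48 mm above the table when up (it may start up to 1 mm lower), 40 mm when fully down; the key goes straight down
- key_red (a joint): how far the key is pressed, m: 0 up, 0.008 at its stop. It takes 2.5 N at first to about 3.5 N at the stop, does not spring back (it stays where it is left), and counts as down past 0.004. The timer is damaged above 30 N
- banding_wheel: heavy black potter's turntable, 180 mm across, 44 mm high, fixed to the table; origin at the centre of its underside
- clay_dog: small grey-green raw clay dog standing in the middle of the black turntable, about 70 x 30 mm, its back 38 mm and its head about 60 mm above the turntable; origin under its middle (loose; leave it alone)
- mug: brown unglazed mug, 72 mm across plus a handle, 80 mm tall; origin at the centre of its underside (loose; leave it alone)
- bowl: blue bowl, 100 mm across, 50 mm tall; origin at the centre of its underside (loose; leave it alone)
- glaze_jar: jar with a white cap, 64 mm across, 85 mm tall; origin at the centre of its underside (loose; leave it alone)
- clay_ring: raw clay ring lying flat, 90 mm across, 18 mm thick; origin at the centre of its underside (loose; leave it alone)
- wood_knife: wooden modelling knife lying flat, 180 mm long, 22 mm wide, 8 mm thick; origin near its middle, x along it (loose; leave it alone)
There are look-alikes about, which are no part of the job. Leave any pink look-alike of the timer_yellow alone. What is shaped like the timer_green but purple is not meant.

How it is judged:
By the outcome, as a careful person would: the job done as asked, in the order asked, and still so for the second after the job is handed in, with the robot touching nothing.
It also fails if it takes over 56 s, if anything falls off the work surface, if the arm or the gripper's body presses on something with over 40 N, if the wrist force passes 120 N, or if a joint passes its speed limit or range.

ROBOT

A 6-joint arm with a two-finger parallel gripper is mounted at the origin on the work surface. World frame = base frame: x ahead of the robot, y to its left, z up, the work surface at z = 0. Lengths are in m, angles in rad, forces in N, time in s.
With the tool pointing down it reaches from about 0.3 to 0.875 m from the base axis. Payload 6.4 kg.
Tool frame: the origin (TCP) lies on the centre line of the jaws, within the pads' length; the fingertips stand 25 mm ahead of it and the grasp point (between the pads) lies 6 mm ahead of it; z points along the fingers, y is the line along which they close (so a half turn about z gives the same grasp; the last joint's range is limited). The gripper opens to 85 mm and grips with 20 to 120 N. Pads are 22 mm wide; open, the fingers measure 114 mm over their backs; the gripper's body (76 mm by 85 mm) begins 54 mm behind the grasp point. The pads swing forward as they close: fully open they stand 13 mm farther back than shut.
Start: joints at [-1.512, 0.181, 1.607, -0, 1.354, -0.206], TCP at [0.151, -0.555, 0.256] pointing down, gripper open.
Joint ranges: [-2.99, 2.99], [-0.89, 2.07], [0.3, 2.58], [-1.14, 4.28], [0, 2.63], [-3.12, 3.12]. Speed limits (rad/s): [2.57, 2.57, 3.01, 3.14, 3.14, 3.14].

INTERFACE

Orientations are given as a unit quaternion [w, x, y, z].
In Python, from bench import get_obs, camera, hand_in, spot_in gives the robot as it stands.
- The arm moves only by the shell command python3 -m jog 'ROWS'. ROWS is JSON, one flat list of numbers, 7 for each row, row after row: the shift along the tool's x, y, z in m, then the turn, a rotation vector about the tool's x, y, z in rad, then the closure, from 0 (fully open) to 1 (shut). A call has 1 to 20 rows; each row is the pose to reach, as a shift and turn from the pose commanded when the call began, along the tool's axes at that moment; what a row does not reach only later rows make up. A row lasts 1/8 s, in which the tool goes at most 62.5 mm and 10.7 degrees, less where a joint would pass 70% of its speed; a pose out of reach is approached as far as the arm can. A call with a gripper value outside its range is refused whole. The fingers move at their own pace and stop on an object; the grip force is fixed at half the most. Time passes only in rows, so rows that repeat a pose let the fingers close. It gives the time, the measured TCP pose, the force, the opening and the grip force at its end, in the units of the state.
- get_obs(): the state, without advancing time (a new reading comes with each control period).
- camera(name): name is "scene" or "top"; returns a dict with "frame" (480x640x3 uint8, red, green, blue), "mtx" (3x3 intrinsics, pixels), "extrinsics" (4x4, takes a point from camera to world coordinates). Camera axes: x right, y up, looking along -z (the intrinsics and any distortion apply to the point x, -y, -z); pixel columns grow to the right and rows downward; lengths in m; the calibration is good to about 2 mm. A picture is of the moment at which its call begins. There is no depth.
- hand_in(): hands the job in; it is judged then, once.
Trained networks look in a picture, given as the dict that the camera call returned (one of the last four; its "shot" number tells which), for a name from the list of things; names that differ only in an ending like _2 or _b are one class to them, and where a whole thing is asked for, a point or a joint stands for the part that bears it (a point fixed in the world has none). Each returns a list of dicts, best first, with "confidence" (0 to 1); they miss things now and then, are a little off and sometimes report something else, mostly with a low value. They report only what shows in the picture. A call takes as long as a camera call. They do not tell look-alikes from the thing itself.
- spot_in(picture, name): "xyz" ([x, y, z] in m, in world coordinates, good to about 4 mm: the middle of the surface that is visible of it).
The state is a dict: "time_s": time; "q": joint angles; "dq": joint speeds; "joint_efforts": joint torques, N m; "eef_pos": TCP position; "eef_rot": TCP orientation; "wrist_force": force on the tool from outside, world axes, zero at the start; "torque": the same for the moment, N m; "opening": opening from 0.0 (shut) to 1.0 (fully open); "grasp_force": force on a finger pad.
Only numpy, scipy, OpenCV 4.12 (cv2) and the standard library are available. Lean on these libraries where they do the work, as an engineer would, in place of code of your own. Each camera call takes 0.05 s, during which the arm holds its last target. There are 200 camera calls.

## Working session

There is one attempt and no reset: what is moved stays moved. The work goes in short steps, Python scripts to look and compute and a shell command to move; the robot and the scene stay as the last step left them, time stands still between calls to the robot, and variables do not carry over. Pictures are saved under pics/ and viewed, at most 10 in all, crops included, and the job is handed in when it is done.

```bash
mkdir -p pics
python3 - <<'E'
from bench import *
import cv2
o=get_obs();print(o['time_s'],o['eef_pos'],o['eef_rot'],o['wrist_force'])
for n in ['scene','top']:
    p=camera(n);cv2.imwrite(f'pics/{n}1.png',p['frame'][:,:,::-1])
    for t in ['key_blue_top','key_yellow_top','key_green_top','key_red_top','timer_blue']:
        print(n,t,[([round(float(v),3) for v in d['xyz']],round(d['confidence'],2)) for d in spot_in(p,t)])
E
```

```text
0.0 [ 0.15045886 -0.55443158  0.25538283] [-8.87525818e-04  9.91248945e-01  1.32002801e-01  4.77548972e-05] [0.30244412 0.0698483  0.69098202]
scene key_blue_top [([0.571, 0.218, 0.048], 0.56)]
scene key_yellow_top [([0.414, 0.284, 0.045], 0.62), ([0.43, 0.396, 0.045], 0.61), ([0.678, -0.012, 0.085], 0.41)]
scene key_green_top [([0.674, -0.328, 0.044], 0.71), ([0.554, -0.259, 0.048], 0.55)]
scene key_red_top [([0.408, -0.3, 0.054], 0.7), ([0.473, 0.052, 0.048], 0.68)]
scene timer_blue [([0.572, 0.205, 0.029], 0.89)]
top key_blue_top [([0.565, 0.223, 0.043], 0.79)]
top key_yellow_top [([0.426, 0.402, 0.046], 0.75), ([0.411, 0.291, 0.048], 0.57), ([0.665, 0.001, 0.08], 0.27)]
top key_green_top [([0.549, -0.253, 0.044], 0.64), ([0.672, -0.323, 0.048], 0.55), ([0.556, -0.419, 0.01], 0.26)]
top key_red_top [([0.466, 0.053, 0.052], 0.76)]
top timer_blue [([0.559, 0.22, 0.031], 0.75)]
```

View pics/top1.png

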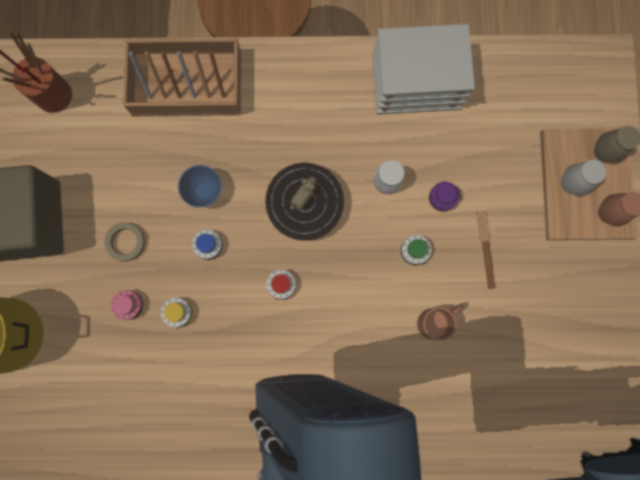

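View pics/scene1.png

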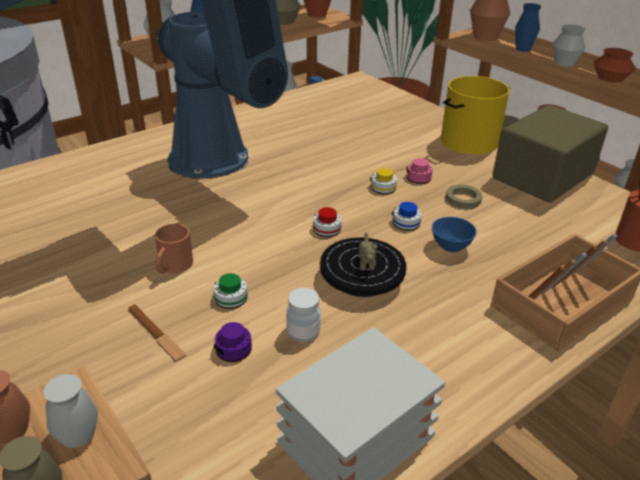

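```bash
cat > h.py <<'E'
from bench import *
import cv2, numpy as np
from scipy.spatial.transform import Rotation as R
def keys(p,z=0.048):
    hsv=cv2.cvtColor(p['frame'],cv2.COLOR_RGB2HSV);K=p['mtx'];T=np.array(p['extrinsics'])
    out={}
    g={'blue':(.567,.22),'yellow':(.412,.288),'green':(.551,-.256)}
    hue={'blue':(105,125),'yellow':(20,35),'green':(45,85)}
    for n,(a,b) in hue.items():
        m=cv2.inRange(hsv,(a,150,50),(b,255,255))
        c=np.linalg.inv(T)@[*g[n],z,1];u=K@[c[0],-c[1],-c[2]];u=u[:2]/u[2]
        w=np.zeros_like(m);cv2.circle(w,tuple(int(round(v)) for v in u),16,255,-1)
        _,_,st,ce=cv2.connectedComponentsWithStats(m&w)
        if len(st)<2: continue
        i=1+st[1:,4].argmax();r=np.linalg.inv(K)@[*ce[i],1];d=T[:3,:3]@[r[0],-r[1],-r[2]]
        out[n]=(T[:3,3]+d*(z-T[2,3])/d[2]).round(4);print(n,ce[i].round(1),st[i],out[n])
    return out
def to(x,y,z):
    o=get_obs();q=o['eef_rot'];r=R.from_quat([q[1],q[2],q[3],q[0]])
    print(r.inv().apply(np.array([x,y,z])-o['eef_pos']).round(4),o['eef_pos'].round(4),o['wrist_force'].round(2),o['time_s'])
E
python3 - <<'E'
from h import *
for n in ['top','scene']:keys(camera(n),0.048 if n=='top' else 0.046)
to(.567,.22,.2);to(.412,.288,.2);to(.551,-.256,.2);print(R.from_quat([*get_obs()['eef_rot'][1:],get_obs()['eef_rot'][0]]).as_matrix().round(3))
E
```

```text
yellow [173.9 311.7] [166 304  17  17 230] [0.4104 0.288  0.048 ]
blue [407.6 209.2] [400 203  17  14 202] [0.5685 0.2168 0.046 ]
yellow [384.3 173.9] [377 168  17  13 185] [0.4128 0.2861 0.046 ]
green [229.4 282.9] [220 274  20  19 296] [ 0.5535 -0.2573  0.046 ]
[ 0.6048 -0.639   0.0563] [ 0.1505 -0.555   0.2563] [ 0.65  0.39 -0.1 ] 0.7
[ 0.473  -0.7452  0.0563] [ 0.1505 -0.555   0.2563] [ 0.65  0.39 -0.1 ] 0.7
[ 0.4648 -0.1837  0.0563] [ 0.1505 -0.555   0.2563] [ 0.65  0.39 -0.1 ] 0.7
[[ 0.965  0.262 -0.   ]
 [ 0.262 -0.965 -0.   ]
 [-0.     0.    -1.   ]]
```

```bash
python3 -m jog '[0.03,-0.03,0,0,0,0,1, 0.07,-0.07,0,0,0,0,1, 0.11,-0.115,0,0,0,0,1, 0.15,-0.16,0,0,0,0,1, 0.19,-0.2,0,0,0,0,1, 0.23,-0.24,0,0,0,0,1, 0.27,-0.285,0,0,0,0,1, 0.31,-0.33,0,0,0,0,1, 0.35,-0.37,0,0,0,0,1, 0.39,-0.41,0,0,0,0,1, 0.43,-0.455,0,0,0,0,1, 0.47,-0.5,0,0,0,0,1, 0.51,-0.54,0,0,0,0,1, 0.55,-0.58,0,0,0,0,1, 0.58,-0.615,0.02,0,0,0,1, 0.604,-0.638,0.05,0,0,0,1, 0.604,-0.638,0.09,0,0,0,1, 0.604,-0.638,0.12,0,0,0,1, 0.604,-0.638,0.14,0,0,0,1, 0.604,-0.638,0.14,0,0,0,1]'
python3 - <<'E'
from h import *
to(.567,.219,.064)
p=camera('scene');cv2.imwrite('pics/s2.png',p['frame'][80:320,220:540,::-1].repeat(2,0).repeat(2,1))
E
```

```text
time_s: 3.2
eef_pos: [0.5655, 0.2186, 0.1149]
eef_rot: [0.0, 0.991, 0.132, -0.001]
wrist_force: [-0.1, 0.3, 0.5]
opening: -0.0
grasp_force: 0.0
[ 0.0017 -0.      0.0509] [0.5655 0.2186 0.1149] [-0.13  0.34  0.51] 3.2
```

View pics/s2.png

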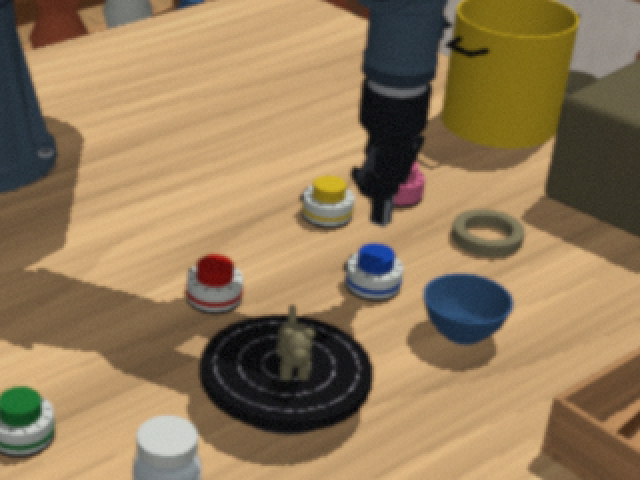

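The shut fingertips (crop 382,220) hang straight above the blue key (378,250). The other items are undisturbed.

```bash
python3 -m jog '[0.002,0,0.015,0,0,0,1, 0.002,0,0.028,0,0,0,1, 0.002,0,0.034,0,0,0,1, 0.002,0,0.036,0,0,0,1, 0.002,0,0.038,0,0,0,1, 0.002,0,0.039,0,0,0,1, 0.002,0,0.040,0,0,0,1, 0.002,0,0.041,0,0,0,1, 0.002,0,0.042,0,0,0,1, 0.002,0,0.043,0,0,0,1, 0.002,0,0.044,0,0,0,1, 0.002,0,0.045,0,0,0,1, 0.002,0,0.046,0,0,0,1, 0.002,0,0.047,0,0,0,1, 0.002,0,0.048,0,0,0,1, 0.002,0,0.049,0,0,0,1, 0.002,0,0.050,0,0,0,1, 0.002,0,0.050,0,0,0,1]'
python3 -c "
from h import *
to(.567,.219,.064)"
```

```text
time_s: 5.5
eef_pos: [0.5684, 0.2194, 0.0662]
eef_rot: [-0.0, 0.991, 0.132, 0.0]
wrist_force: [0.4, 0.1, 3.1]
opening: -0.0
grasp_force: 1.3
[-0.0015  0.      0.0022] [0.5684 0.2194 0.0662] [0.35 0.1  3.09] 5.5
```

```bash
python3 -m jog '[0,0,0.001,0,0,0,1, 0,0,0.002,0,0,0,1, 0,0,0.003,0,0,0,1, 0,0,0.003,0,0,0,1]'
```

```text
time_s: 6.0
eef_pos: [0.5685, 0.2194, 0.0634]
eef_rot: [0.0, 0.991, 0.132, 0.0]
wrist_force: [-2.1, -0.8, 5.3]
opening: 0.001
grasp_force: 2.4
```

```bash
python3 -m jog '[0,0,-0.003,0,0,0,1, 0,0,-0.015,0,0,0,1, 0,0,-0.035,0,0,0,1, 0,0,-0.06,0,0,0,1, -0.02,-0.015,-0.06,0,0,0,1, -0.05,-0.04,-0.06,0,0,0,1, -0.08,-0.065,-0.06,0,0,0,1, -0.11,-0.09,-0.06,0,0,0,1, -0.125,-0.1,-0.06,0,0,0,1, -0.132,-0.106,-0.06,0,0,0,1, -0.132,-0.106,-0.06,0,0,0,1, -0.132,-0.106,-0.06,0,0,0,1]'
python3 - <<'E'
from h import *
p=camera('scene');keys(p,.042);cv2.imwrite('pics/s3.png',p['frame'][80:320,220:540,::-1].repeat(2,0).repeat(2,1))
to(.412,.287,.062)
E
```

```text
time_s: 7.5
eef_pos: [0.4144, 0.2869, 0.1236]
eef_rot: [-0.0, 0.991, 0.132, 0.0]
wrist_force: [0.4, 0.3, 0.3]
opening: -0.002
grasp_force: 0.0
blue [407.5 210.2] [400 205  16  11 152] [0.5673 0.218  0.042 ]
yellow [384.3 173.9] [377 168  17  13 185] [0.4078 0.2912 0.042 ]
green [229.4 282.9] [220 274  20  19 300] [ 0.5493 -0.255   0.042 ]
[-0.0022 -0.0008  0.0615] [0.4143 0.2868 0.1235] [-0.17 -0.28 -0.64] 7.55
```

View pics/s3.png

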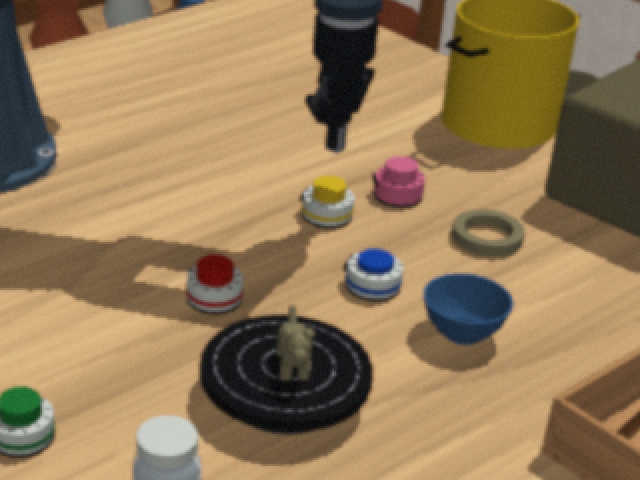

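The blue key (crop 376,262) is visibly lower and its timer hasn't moved. The fingertips (336,148) hang over the yellow key (330,187).

```bash
python3 -m jog '[-0.002,-0.001,0.02,0,0,0,1, -0.002,-0.001,0.036,0,0,0,1, -0.002,-0.001,0.043,0,0,0,1, -0.002,-0.001,0.046,0,0,0,1, -0.002,-0.001,0.048,0,0,0,1, -0.002,-0.001,0.049,0,0,0,1, -0.002,-0.001,0.050,0,0,0,1, -0.002,-0.001,0.051,0,0,0,1, -0.002,-0.001,0.052,0,0,0,1, -0.002,-0.001,0.053,0,0,0,1, -0.002,-0.001,0.054,0,0,0,1, -0.002,-0.001,0.055,0,0,0,1, -0.002,-0.001,0.056,0,0,0,1, -0.002,-0.001,0.057,0,0,0,1, -0.002,-0.001,0.058,0,0,0,1, -0.002,-0.001,0.059,0,0,0,1, -0.002,-0.001,0.060,0,0,0,1, -0.002,-0.001,0.060,0,0,0,1]'
```

```text
time_s: 9.8
eef_pos: [0.4113, 0.2877, 0.0635]
eef_rot: [-0.0, 0.991, 0.132, 0.0]
wrist_force: [0.6, 0.9, 4.3]
opening: 0.005
grasp_force: 2.4
```

```bash
python3 -m jog '[0,0,-0.003,0,0,0,1, 0,0,-0.015,0,0,0,1, 0,0,-0.04,0,0,0,1, 0,0,-0.08,0,0,0,1, 0,0.01,-0.12,0,0,0,1, 0,0.05,-0.13,0,0,0,1, -0.001,0.1,-0.13,0,0,0,1, -0.002,0.15,-0.13,0,0,0,1, -0.003,0.2,-0.13,0,0,0,1, -0.003,0.25,-0.13,0,0,0,1, -0.004,0.3,-0.13,0,0,0,1, -0.004,0.35,-0.13,0,0,0,1, -0.005,0.4,-0.13,0,0,0,1, -0.006,0.45,-0.13,0,0,0,1, -0.006,0.5,-0.12,0,0,0,1, -0.007,0.54,-0.1,0,0,0,1, -0.007,0.561,-0.07,0,0,0,1, -0.007,0.561,-0.06,0,0,0,1, -0.007,0.561,-0.06,0,0,0,1]'
python3 - <<'E'
from h import *
p=camera('scene');keys(p,.042);cv2.imwrite('pics/s4.png',p['frame'][120:360,120:440,::-1].repeat(2,0).repeat(2,1))
to(.552,-.256,.063)
E
```

```text
time_s: 12.18
eef_pos: [0.5503, -0.2546, 0.1227]
eef_rot: [-0.001, 0.991, 0.132, -0.001]
wrist_force: [-0.5, -0.3, 0.9]
opening: -0.001
grasp_force: 0.0
blue [407.4 210.3] [400 205  16  12 155] [0.5673 0.2178 0.042 ]
yellow [384.1 175.1] [377 170  16  11 141] [0.4121 0.2868 0.042 ]
green [229.4 282.9] [220 274  20  19 297] [ 0.5493 -0.255   0.042 ]
[0.0006 0.0016 0.0607] [ 0.551  -0.2547  0.1237] [-0.16 -0.08  0.49] 12.225
```

View pics/s4.png

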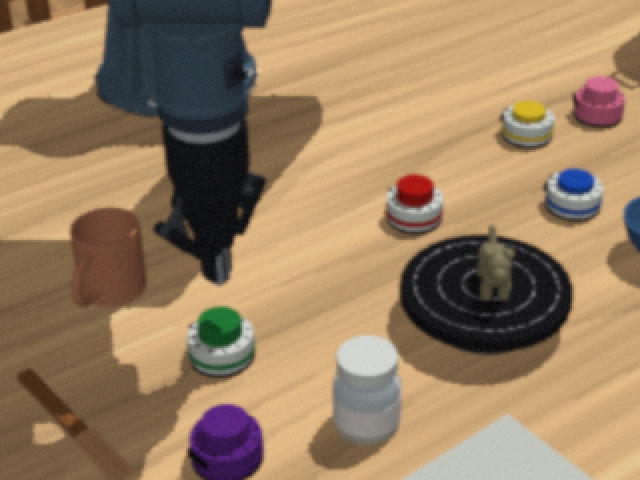

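The yellow key (529,113) and the blue key (576,182) are down with their timers in place. The fingertips (218,280) hang over the green key (220,325), clear of the purple look-alike.

```bash
python3 -m jog '[0.001,0.001,0.02,0,0,0,1, 0.001,0.001,0.036,0,0,0,1, 0.001,0.001,0.043,0,0,0,1, 0.001,0.001,0.046,0,0,0,1, 0.001,0.001,0.048,0,0,0,1, 0.001,0.001,0.049,0,0,0,1, 0.001,0.001,0.050,0,0,0,1, 0.001,0.001,0.051,0,0,0,1, 0.001,0.001,0.052,0,0,0,1, 0.001,0.001,0.053,0,0,0,1, 0.001,0.001,0.054,0,0,0,1, 0.001,0.001,0.055,0,0,0,1, 0.001,0.001,0.056,0,0,0,1, 0.001,0.001,0.057,0,0,0,1, 0.001,0.001,0.058,0,0,0,1, 0.001,0.001,0.059,0,0,0,1, 0.001,0.001,0.060,0,0,0,1, 0.001,0.001,0.060,0,0,0,1]'
```

```text
time_s: 14.48
eef_pos: [0.5525, -0.2565, 0.0635]
eef_rot: [0.0, 0.991, 0.132, 0.0]
wrist_force: [0.3, -0.3, 5.1]
opening: -0.0
grasp_force: 2.3
```

```bash
python3 -m jog '[0,0,-0.003,0,0,0,1, 0,0,-0.015,0,0,0,1, 0,0,-0.04,0,0,0,1, 0,0,-0.08,0,0,0,1, 0,0,-0.12,0,0,0,1, 0,0,-0.15,0,0,0,1, 0,0,-0.15,0,0,0,1, 0,0,-0.15,0,0,0,1]'
python3 - <<'E'
from h import *
p=camera('scene');keys(p,.042);cv2.imwrite('pics/s5.png',p['frame'][120:360,120:440,::-1].repeat(2,0).repeat(2,1))
E
```

```text
time_s: 15.48
eef_pos: [0.5517, -0.2559, 0.2124]
eef_rot: [-0.001, 0.991, 0.132, -0.001]
wrist_force: [0.4, 0.1, -0.1]
opening: -0.002
grasp_force: 0.0
blue [407.4 210.2] [400 205  16  11 152] [0.5671 0.2182 0.042 ]
yellow [384.1 175.1] [377 170  15  11 140] [0.412  0.2866 0.042 ]
green [229.5 284.2] [220 277  20  15 237] [ 0.5527 -0.257   0.042 ]
```

View pics/s5.png

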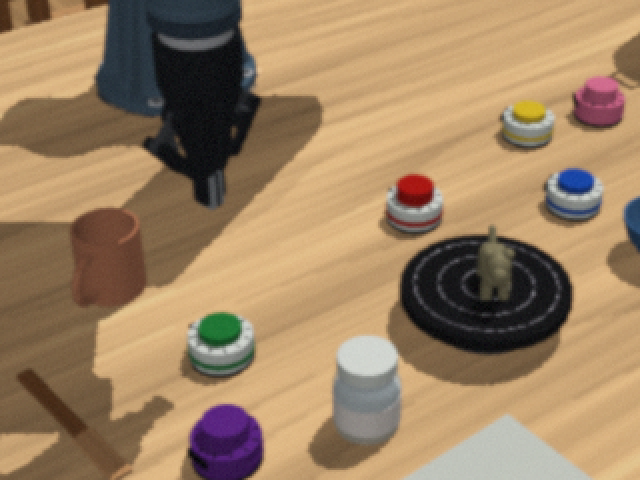

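All three keys are down: green at (220,329), yellow at (529,113) and blue at (576,182). The red key is still up and nothing else has moved.

```bash
python3 -c "
from bench import *
print(hand_in())"
```

```text
the job is handed in; nothing more can be done
None
```

I pressed the blue, yellow and green timer keys down in that order. In the last picture all three were down, the timers stood where they were, and the red timer and everything else were undisturbed, so I handed the job in at about 15.5 s.

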